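# Hang the lift-off door on the display cabinet

## Robot

A 6-joint arm with a two-finger parallel gripper is mounted at the origin on the work surface. World frame = base frame: x ahead of the robot, y to its left, z up, the work surface at z = 0. Lengths are in m, angles in rad, forces in N, time in s.
With the tool pointing down it reaches from about 0.275 to 0.85 m from the base axis. Payload 5.2 kg.
Tool frame: the origin (TCP) lies midway between the tips of the shut fingers; the grasp point (between the pads) lies 19 mm behind it; z points along the fingers, y is the direction in which the jaws open and shut (so a half turn about z gives the same grasp; the last joint's range is limited). The gripper opens to 85 mm and grips with 20 to 120 N. Pads are 22 mm wide; open, the fingers measure 114 mm over their backs; the gripper's body (76 mm by 85 mm) begins 54 mm behind the grasp point. The pads swing forward as they close: fully open they stand 13 mm farther back than shut.
Start: joints at [-1.434, 0.259, 1.535, -0, 1.348, -0.203], TCP at [0.183, -0.519, 0.231] pointing down, gripper open.
Joint ranges: [-3.14, 3.14], [-0.91, 2.08], [0.19, 2.58], [-1.22, 4.36], [0.22, 2.71], [-3.12, 3.12]. Speed limits (rad/s): [2.57, 2.57, 3.14, 3.14, 3.14, 3.14].

## Interface

Orientations are given as a 3x3 rotation matrix whose columns are the frame's x, y, z axes.
In Python, from cell import observe, grab_frame, get_calibration, close_job gives the robot as it stands. The module is installed in compiled form; this text tells all that it offers.
- The arm moves only by the shell command python3 -m jog 'ROWS' [FORCE]. ROWS is JSON, a list of rows, each a list of 3 entries, a list of its own where there are three numbers: the opening, from -1 (shut) to 1 (fully open), so that 0 is half open, then the shift along the world's x, y, z in mm, then the turn, a rotation vector about the world's x, y, z in degrees. In form: [[fingers, [x, y, z], [ax, ay, az]], ...]. A call has 1 to 5 rows; each row shifts and turns the pose as measured when the row begins; what a row does not reach is not made up. A row lasts 1/10 s, in which the tool goes at most 50 mm and 8.59 degrees, less where a joint would pass 70% of its speed; a pose out of reach is approached as far as the arm can. A call with a gripper value outside its range is refused whole. The fingers move at their own pace and stop on an object; FORCE is the grip in N (left out, the last holds). Time passes only in rows, so rows that do not move let the fingers close. It gives the time, the measured TCP pose, the force and the opening at its end, in the units of the state.
- observe(): the state, without advancing time (a new reading comes with each control period).
- grab_frame(name): name is "side" or "top" or "wrist"; returns the picture (400x640x3 uint8, red, green, blue); there is no depth.
- get_calibration(name): a dict with "fx", "fy", "cx", "cy" (pixels), "extrinsics" (4x4, takes a point from camera to world coordinates). Camera axes: x right, y down, z forward; pixel columns grow to the right and rows downward; lengths in m; the calibration is good to about 2 mm. A picture is of the moment at which its call begins: read the wrist's pose just before it. get_calibration takes no time and is no camera call; for the wrist camera it gives the pose at the moment of the call.
- close_job(): hands the job in, once; it reports no verdict.
The state is a dict: "time": time; "joints": joint angles; "joint_velocities": joint speeds; "joint_torque": joint torques, N m; "tcp_pos": TCP position; "eef_rot": TCP orientation; "force": force on the tool from outside, world axes, zero at the start; "torque": the same for the moment, N m; "opening": opening from 0.0 (shut) to 1.0 (fully open).
Only numpy, scipy, OpenCV 4.12 (cv2) and the standard library are available. Lean on these libraries where they do the work, as an engineer would, in place of code of your own. Each camera call takes 0.05 s, during which the arm holds its last target.

## Task

The small display cabinet on the counter is missing its lift-off door. Take the taller of the two loose glazed doors out of its stand and hang it, standing open, on the cabinet: bring it in with each of its two hinge sockets above its own upright pintle, lower it until both sockets are fully home, and let go. Leave the shorter door in its stand.

Things in the scene. Friction and masses are not known exactly. Their poses are not given: they have to be found in the camera images.
- door: Taller loose door (mm), upright in a slot 25 deep: wood frame, amber pane, two brass sockets on one edge. Origin: hinge axis at lower socket's mouth (underside). z up, +x away from leaf. Leaf x -17 to -150, y -7 to 7, z -12 to 158; grip the top rail (top 40) near x -83. Sockets: bore 18, outside 26, 22 long, mouths at z 0 and 110. Faces alike. 0.2 to 0.45 kg. Lift straight up 30 to free it.
- lower_pintle (a point): Centre of the lower pintle's shoulder, 50 mm above counter, where the lower socket's mouth rests. Pin 28 tall, 15 across for 6, tapering to 5 at tip; disc bracket 25 across, 10 thick below. z up, x into the cabinet: front at x 20, y -14 to 158, 150 deep, 215 tall. Door axes parallel to these = door standing open square to the front, in free space. It turns freely, stays where left.
- upper_pintle (a point): Shoulder of the upper pintle, same shape and axes, 110 mm straight above the lower. The lower socket cannot pass it from above: bring the door in level along +x from before the cabinet, door origin 35 to 60 mm above the lower shoulder (lower socket between the pintles, upper socket over the upper tip), then lower.
- small_door: Shorter door, to be left alone: same make, width and origin as the taller one, but 110 mm tall (z -12 to 98) with sockets 50 mm apart. It stands in a like stand, its top edge 125 mm above the counter.
Things that resemble listed ones, but are neither listed nor needed, are in the scene too. What is shaped like the door but grey is not meant.

How it is judged:
By the outcome, as a careful person would: the job done as asked, in the order asked, and still so for the second after the job is handed in, with the robot touching nothing.
It also fails if it takes over 45 s, if anything falls off the work surface, if the arm or the gripper's body presses on something with over 40 N, if the wrist force passes 120 N, or if a joint passes its speed limit or range.

## Working session

There is one attempt and no reset: what is moved stays moved. The work goes in short steps, Python scripts to look and compute and a shell command to move; the robot and the scene stay as the last step left them, time stands still between calls to the robot, and variables do not carry over. Pictures are saved under pics/ and viewed, and the job is handed in when it is done.

```bash
mkdir -p pics; python3 - <<'E'
from cell import *
import cv2
s=observe();print(s['time'],s['tcp_pos'],s['eef_rot'],s['opening'])
for n in ['side','top','wrist']:
    c=get_calibration(n);print(n,c['fx'],c['fy'],c['cx'],c['cy']);print(c['extrinsics'])
    cv2.imwrite(f'pics/{n}0.png',grab_frame(n)[:,:,::-1])
E
```

```text
0.0 [ 0.18326235 -0.51799589  0.23045709] [[ 9.42837387e-01  3.33253056e-01 -2.48514427e-04]
 [ 3.33252924e-01 -9.42835625e-01  1.86373263e-03]
 [ 3.86786338e-04 -1.84001496e-03 -9.99998232e-01]] 1.003604194584908
side 419.41156860410996 419.41156860410996 322.8921172749521 200.81713752681688
[[-0.80249118 -0.38248543  0.45794409 -0.14575114]
 [-0.59654164  0.52986495 -0.60281109  0.70350461]
 [-0.01208207 -0.7569333  -0.65338044  0.91143188]
 [ 0.          0.          0.          1.        ]]
top 485.36491677489164 485.36491677489164 324.95218557693664 197.07919683348246
[[ 0.01483189 -0.98998078  0.14042106  0.20649711]
 [-0.99987849 -0.01535857 -0.00266766  0.0116937 ]
 [ 0.0047976  -0.14036443 -0.99008828  1.52036107]
 [ 0.          0.          0.          1.        ]]
wrist 324.3231042929658 324.3231042929658 321.76654508624586 200.34811846787787
[[ 0.33338324 -0.90763883 -0.25504384  0.24758076]
 [-0.94278909 -0.32155068 -0.08805624 -0.49579949]
 [-0.00208626  0.26980902 -0.96291159  0.3720701 ]
 [ 0.          0.          0.          1.        ]]
```

View pics/side0.png

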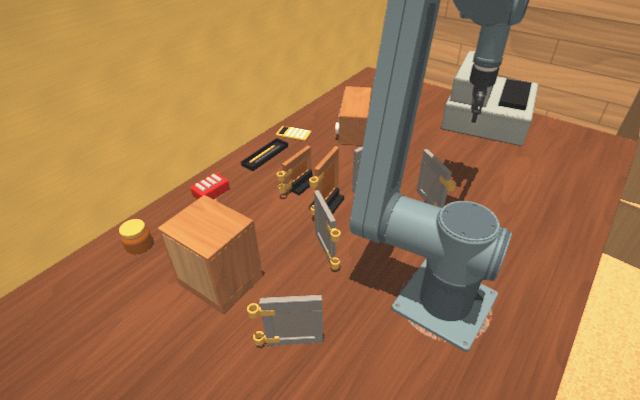

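View pics/top0.png

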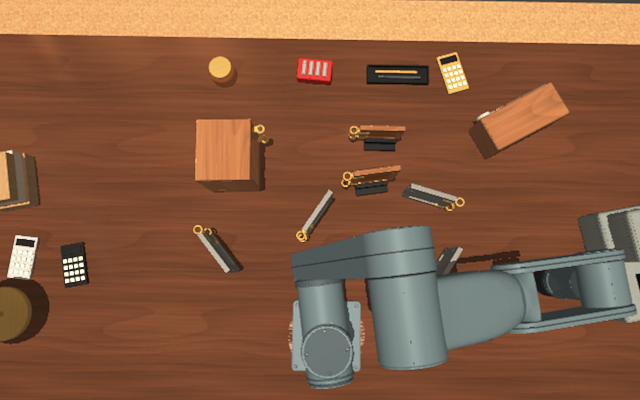

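View pics/wrist0.png

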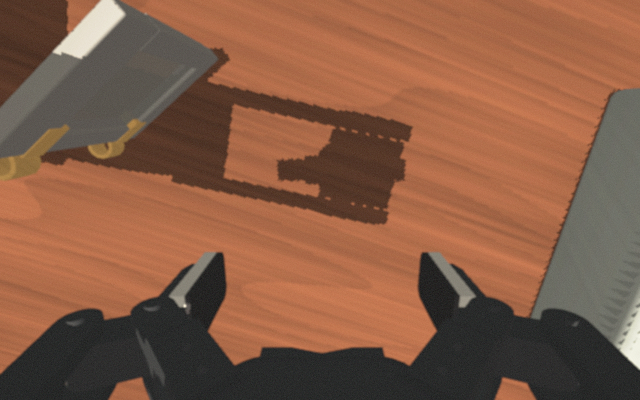

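Brown door candidates in the top view are (378,132) and (372,175). The cabinet is at (225,150) with brass pintles at (260,130). I'll enlarge these.

```bash
python3 - <<'E'
import cv2
t=cv2.imread('pics/top0.png');s=cv2.imread('pics/side0.png')
cv2.imwrite('pics/tz.png',cv2.resize(t[100:210,330:430],None,fx=5,fy=5,interpolation=cv2.INTER_CUBIC))
cv2.imwrite('pics/tc.png',cv2.resize(t[100:200,185:285],None,fx=5,fy=5,interpolation=cv2.INTER_CUBIC))
cv2.imwrite('pics/sz.png',cv2.resize(s[130:240,260:390],None,fx=5,fy=5,interpolation=cv2.INTER_CUBIC))
E
```

```text
(no output)
```

View pics/tz.png

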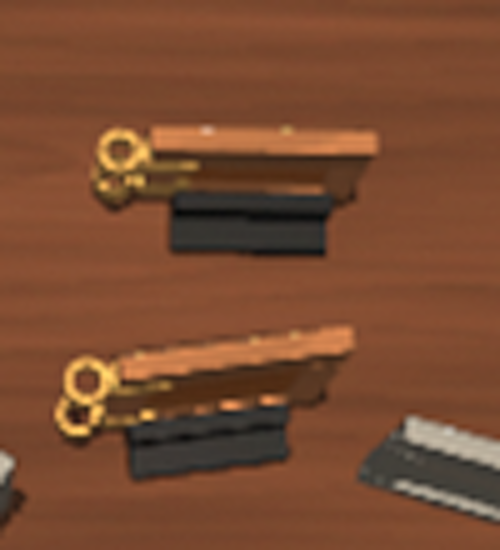

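View pics/tc.png

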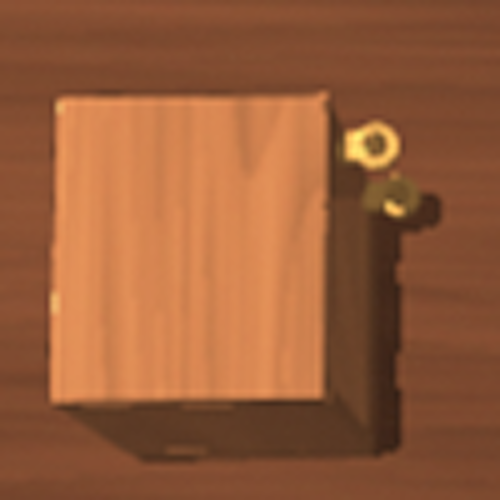

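View pics/sz.png

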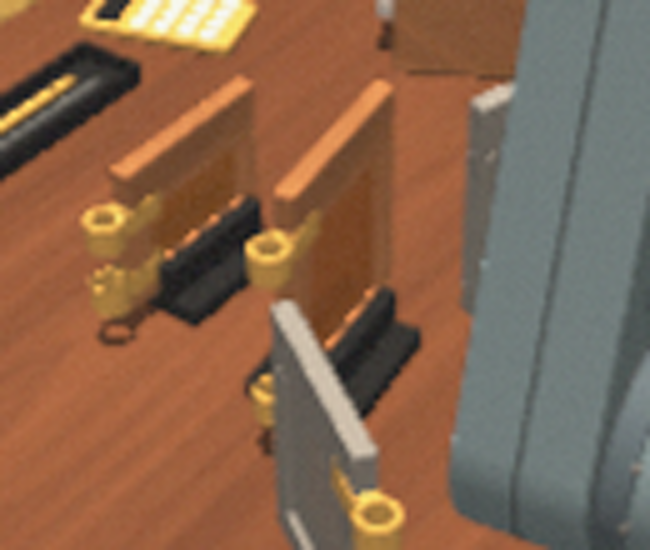

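The tall door is the near one: top (372,175), side (325,180). Its sockets are far apart, and its top edge is higher. The one behind at top (378,132), side (297,165) has sockets close together, so it is the short door. Next I'll measure both the door and the cabinet.

```bash
cat > h.py <<'E'
import numpy as np, cv2
from cell import *
def ray(c,u,v):
    E=np.array(c['extrinsics']);d=E[:3,:3]@np.array([(u-c['cx'])/c['fx'],(v-c['cy'])/c['fy'],1.]);return E[:3,3],d
def onz(c,u,v,z):
    o,d=ray(c,u,v);return o+d*(z-o[2])/d[2]
def proj(c,p):
    E=np.array(c['extrinsics']);q=E[:3,:3].T@(np.asarray(p)-E[:3,3]);return np.array([c['fx']*q[0]/q[2]+c['cx'],c['fy']*q[1]/q[2]+c['cy']])
E
python3 - <<'E'
from h import *
t=cv2.imread('pics/top0.png');hsv=cv2.cvtColor(t,cv2.COLOR_BGR2HSV);c=get_calibration('top')
def comps(x0,y0,x1,y1,lo,hi,z,name):
    m=cv2.inRange(hsv[y0:y1,x0:x1],lo,hi)
    n,l,st,ce=cv2.connectedComponentsWithStats(m)
    for i in range(1,n):
        if st[i,4]<25: continue
        ys,xs=np.nonzero(l==i);r=cv2.minAreaRect(np.stack([xs+x0,ys+y0],1).astype(np.float32))
        print(name,st[i],r, 'centre',onz(c,*r[0],z)[:2].round(4))
        for p in cv2.boxPoints(r): print('   ',p,onz(c,*p,z)[:2].round(4))
print(hsv[176,380],hsv[150,220],hsv[128,252],hsv[172,345])
comps(340,155,410,200,(5,110,185),(15,220,255),.185,'doortop')
comps(340,155,410,200,(16,120,120),(30,255,255),.159,'doorbrass')
comps(190,110,262,195,(5,110,180),(15,220,255),.215,'cabtop')
comps(250,115,285,150,(16,100,90),(32,255,255),.16,'pintle')
E
```

```text
[ 12 193  78] [ 12 157 221] [ 14 156 100] [ 17 159 229]
doortop [ 14  11  46  10 166] ((376.6921691894531, 170.44105529785156), (4.229238510131836, 45.39823913574219), 82.40535736083984) centre [ 0.4735 -0.1357]
    [353.9127  171.34499] [ 0.4699 -0.0719]
    [398.9127  165.34499] [ 0.4891 -0.1981]
    [399.47165 169.53712] [ 0.4771 -0.1996]
    [354.47165 175.53712] [ 0.458  -0.0736]
doorbrass [ 1 17 16 15 99] ((346.806884765625, 178.2827606201172), (11.792459487915039, 16.276914596557617), 48.36646270751953) centre [ 0.4546 -0.0534]
    [336.8069  179.28276] [ 0.4513 -0.025 ]
    [348.9724  168.46898] [ 0.4832 -0.0594]
    [356.8069  177.28276] [ 0.458  -0.0819]
    [344.64136 188.09654] [ 0.4262 -0.0475]
cabtop [   5    9   55   61 3232] ((222.0, 149.0), (60.0, 54.0), 90.0) centre [0.5209 0.2935]
    [195. 119.] [0.6049 0.3721]
    [249. 119.] [0.6074 0.2224]
    [249. 179.] [0.4382 0.2161]
    [195. 179.] [0.4359 0.3633]
pintle [ 2 10 13  9 87] ((258.0, 129.0), (8.0, 12.0), 90.0) centre [0.5949 0.2042]
    [252. 125.] [0.6065 0.2219]
    [264. 125.] [0.6071 0.1873]
    [264. 133.] [0.5833 0.1865]
    [252. 133.] [0.5827 0.2211]
pintle [ 8 21 11  8 64] ((263.0, 139.5), (7.0, 10.0), 90.0) centre [0.564  0.1888]
    [258. 136.] [0.5741 0.2035]
    [268. 136.] [0.5746 0.1747]
    [268. 143.] [0.5539 0.1741]
    [258. 143.] [0.5534 0.2028]
```

```bash
python3 -m jog '[[1,[26,34,20],[0,0,7.2]],[1,[26,34,20],[0,0,7.2]],[1,[26,34,20],[0,0,7.2]],[1,[26,34,10],[0,0,7.2]],[1,[26,34,0],[0,0,7.2]]]' && python3 -m jog '[[1,[26,34,0],[0,0,7.2]],[1,[26,34,0],[0,0,7.2]],[1,[26,34,0],[0,0,7.2]],[1,[26,34,0],[0,0,7.2]],[1,[26,34,0],[0,0,7.2]]]'
```

```text
time: 0.65
tcp_pos: [0.3129, -0.3456, 0.2995]
eef_rot: [[0.556, 0.831, -0.005], [0.831, -0.556, 0.004], [0.0, -0.006, -1.0]]
force: [0.4, 0.9, -0.7]
opening: 1.0
time: 1.15
tcp_pos: [0.4464, -0.1676, 0.3]
eef_rot: [[-0.064, 0.998, -0.005], [0.998, 0.064, -0.001], [-0.001, -0.005, -1.0]]
force: [0.5, -1.2, 0.1]
opening: 1.001
```

```bash
python3 -m jog '[[1,[20,0,0],[0,0,5]],[1,[0,0,0],[0,0,0]]]'; python3 - <<'E'
from h import *
import pickle
for n in ['wrist','side','top']:
    s=observe();c=get_calibration(n);im=grab_frame(n)[:,:,::-1];cv2.imwrite(f'pics/{n}1.png',im);pickle.dump((c,s),open(f'{n}1.pkl','wb'))
E
```

```text
time: 1.35
tcp_pos: [0.469, -0.1619, 0.2997]
eef_rot: [[-0.164, 0.986, -0.004], [0.986, 0.164, 0.001], [0.001, -0.004, -1.0]]
force: [0.5, 0.3, 0.5]
opening: 1.003
```

View pics/wrist1.png

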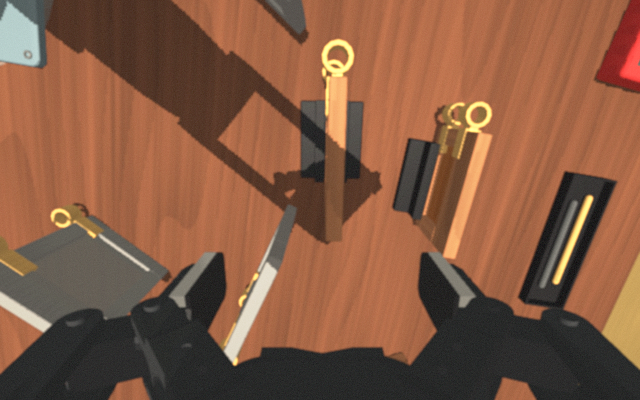

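View pics/side1.png

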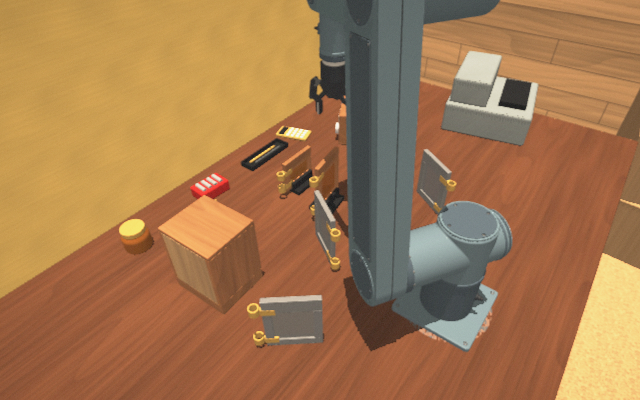

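```bash
python3 - <<'E'
from h import *
import pickle
c,s=pickle.load(open('wrist1.pkl','rb'));im=cv2.imread('pics/wrist1.png');hsv=cv2.cvtColor(im,cv2.COLOR_BGR2HSV)
print(hsv[120,338],hsv[200,334],hsv[225,333])
m=cv2.inRange(hsv[70:250,315:365],(5,100,150),(16,255,255));k=np.ones((2,2),np.uint8)
n,l,st,ce=cv2.connectedComponentsWithStats(m);i=1+st[1:,4].argmax();print(st[i])
a=[]
for v in range(90,235,5):
    xs=np.nonzero(l[v-70]==i)[0]+315
    if len(xs): a.append((v,xs.min()-.0,xs.max()+0.,));
print(a)
b=cv2.inRange(hsv[30:90,310:370],(18,80,120),(34,255,255));ys,xs=np.nonzero(b);print('ring',xs.min()+310,xs.max()+310,ys.min()+30,ys.max()+30)
for z in(.159,): print(onz(c,338,56,z))
big=cv2.resize(im[30:250,290:370],None,fx=3,fy=2.7*1,interpolation=cv2.INTER_CUBIC);cv2.imwrite('pics/w1z.png',big)
for u,v in[(295,207),(230,360)]:print('grey',onz(c,u,v,.185))
E
```

```text
[ 14 135 249] [ 11 145 116] [ 12 143 130]
[  10    0   40   95 1983]
[(90, np.float64(329.0), np.float64(364.0)), (95, np.float64(329.0), np.float64(364.0)), (100, np.float64(329.0), np.float64(364.0)), (105, np.float64(329.0), np.float64(364.0)), (110, np.float64(329.0), np.float64(364.0)), (115, np.float64(325.0), np.float64(364.0)), (120, np.float64(327.0), np.float64(364.0)), (125, np.float64(326.0), np.float64(364.0)), (130, np.float64(325.0), np.float64(364.0)), (135, np.float64(328.0), np.float64(364.0)), (140, np.float64(332.0), np.float64(364.0)), (145, np.float64(338.0), np.float64(364.0)), (150, np.float64(362.0), np.float64(364.0)), (155, np.float64(362.0), np.float64(364.0)), (160, np.float64(361.0), np.float64(364.0))]
ring 322 353 39 89
[ 0.46299059 -0.05169609  0.159     ]
grey [ 0.44794932 -0.17474198  0.185     ]
grey [ 0.40855439 -0.33563235  0.185     ]
```

View pics/w1z.png

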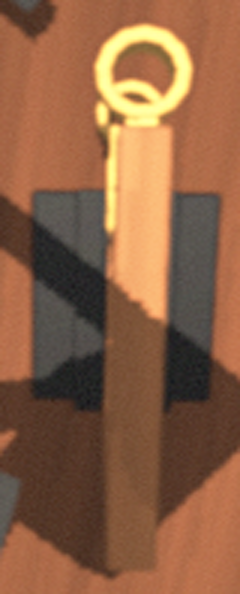

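```bash
python3 - <<'E'
from h import *
import pickle
c,s=pickle.load(open('wrist1.pkl','rb'))
a=onz(c,338.8,77,.185);b=onz(c,333.7,241,.185);print(a,b,np.linalg.norm(a-b),np.degrees(np.arctan2(*(a-b)[[1,0]])),(a+b)/2)
r=onz(c,338.3,56,.159);print(r)
for v,z in((0,0),): pass
E
```

```text
[ 0.46565048 -0.06970884  0.185     ] [ 0.48470467 -0.19919038  0.185     ] 0.1308760124563639 98.37142206896291 [ 0.47517757 -0.13444961  0.185     ]
[ 0.46322836 -0.05165659  0.159     ]
```

```bash
python3 -m jog '[[0,[6,27.5,-20],[0,0,-1]],[0,[0,0,-40],[0,0,0]],[0,[0,0,-30],[0,0,0]],[0,[0,0,0],[0,0,0]]]'; python3 - <<'E'
from h import *
s=observe();print(s['tcp_pos'],s['eef_rot'][:,1],s['opening'],s['force'])
cv2.imwrite('pics/w2.png',grab_frame('wrist')[:,:,::-1])
E
```

```text
time: 1.9
tcp_pos: [0.4696, -0.1389, 0.209]
eef_rot: [[-0.126, 0.992, -0.003], [0.992, 0.126, -0.002], [-0.002, -0.004, -1.0]]
force: [0.1, 0.5, 0.1]
opening: 0.502
[ 0.46959902 -0.13886349  0.20896361] [ 0.99200247  0.12616815 -0.00356271] 0.5023247911313247 [0.07642959 0.53837759 0.11442283]
```

View pics/w2.png

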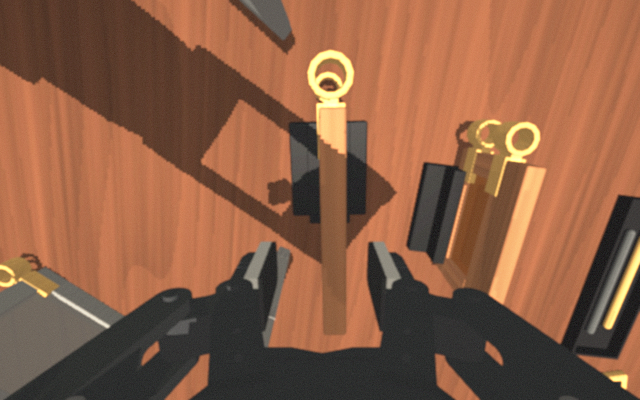

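The fingers straddle the tall door's top edge, which runs (330,105)–(334,332). I'll descend.

```bash
python3 -m jog '[[0,[5,4,-20],[0,0,1]],[0,[1,0,-25],[0,0,0]],[0,[0,0,-18],[0,0,0]],[0,[0,0,0],[0,0,0]]]' 60; python3 - <<'E'
from h import *
s=observe();print(s['tcp_pos'],np.degrees(np.arctan2(*s['eef_rot'][[1,0],1])),s['force'])
E
```

```text
time: 2.35
tcp_pos: [0.4795, -0.1413, 0.1549]
eef_rot: [[-0.136, 0.991, 0.01], [0.991, 0.136, -0.011], [-0.012, 0.009, -1.0]]
force: [0.4, -1.2, 0.3]
opening: 0.504
[ 0.47947925 -0.14125769  0.15487951] 7.79666612995323 [ 0.40393448 -1.16979431  0.28747422]
```

```bash
python3 -m jog '[[0,[-4,6,-9],[0.6,0.6,0.6]],[0,[0,0,0],[0,0,0]]]'
```

```text
time: 2.55
tcp_pos: [0.4765, -0.1368, 0.1488]
eef_rot: [[-0.144, 0.99, 0.003], [0.99, 0.144, -0.002], [-0.002, 0.003, -1.0]]
force: [-0.2, -0.1, 0.7]
opening: 0.502
```

Good enough: aligned and level. Closing on the door.

```bash
python3 -m jog '[[0,[-1,2,-2],[0,0.2,0]],[-1,[0,0,0],[0,0,0]],[-1,[0,0,0],[0,0,0]],[-1,[0,0,0],[0,0,0]],[-1,[0,0,0],[0,0,0]]]' 60; python3 -m jog '[[-1,[0,0,0],[0,0,0]],[-1,[0,0,0],[0,0,0]]]';  python3 - <<'E'
from h import *
cv2.imwrite('pics/w3.png',grab_frame('wrist')[:,:,::-1])
E
```

```text
time: 3.05
tcp_pos: [0.4768, -0.1355, 0.1495]
eef_rot: [[-0.144, 0.99, 0.003], [0.99, 0.144, -0.004], [-0.005, 0.003, -1.0]]
force: [-0.2, -0.5, -2.6]
opening: 0.158
time: 3.25
tcp_pos: [0.4768, -0.1355, 0.1495]
eef_rot: [[-0.144, 0.99, 0.003], [0.99, 0.144, -0.004], [-0.005, 0.003, -1.0]]
force: [-0.1, -0.3, 0.2]
opening: 0.156
```

View pics/w3.png

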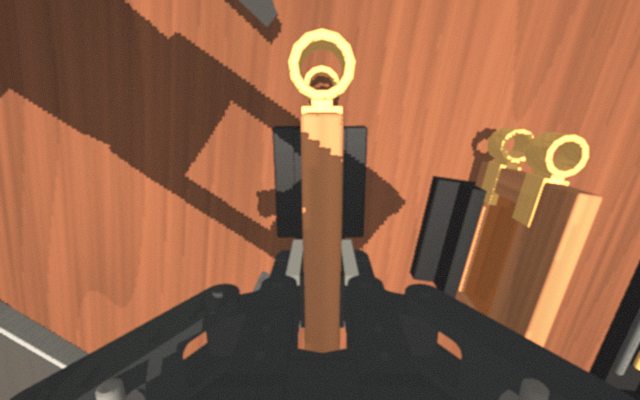

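Gripped, with the opening at 0.156 (about 13 mm). Lifting straight up.

```bash
python3 -m jog '[[-1,[0,0,10],[0,0,0]],[-1,[0,0,15],[0,0,0]],[-1,[0,0,20],[0,0,0]],[-1,[0,0,20],[0,0,0]],[-1,[0,0,10],[0,0,0]]]' 80; python3 -m jog '[[-1,[0,0,0],[0,0,0]],[-1,[0,0,0],[0,0,0]]]';  python3 - <<'E'
from h import *
cv2.imwrite('pics/w4.png',grab_frame('wrist')[:,:,::-1])
E
```

```text
time: 3.8
tcp_pos: [0.4747, -0.1341, 0.2264]
eef_rot: [[-0.144, 0.99, -0.002], [0.99, 0.144, -0.001], [-0.0, -0.002, -1.0]]
force: [0.2, -0.8, -1.9]
opening: 0.152
time: 4.0
tcp_pos: [0.4753, -0.1343, 0.2278]
eef_rot: [[-0.144, 0.99, 0.0], [0.99, 0.144, -0.002], [-0.002, 0.0, -1.0]]
force: [-0.2, 0.3, -3.5]
opening: 0.157
```

View pics/w4.png

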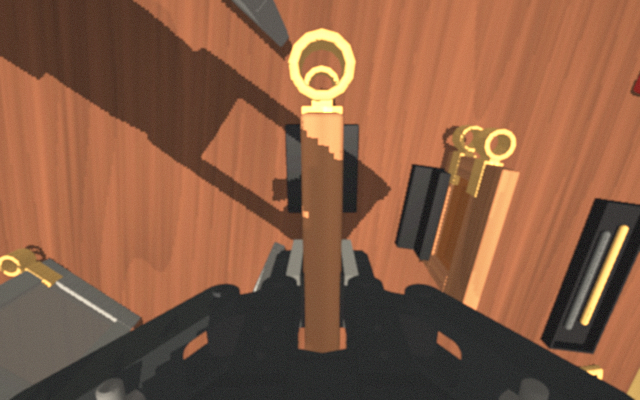

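```bash
python3 -m jog '[[-1,[0,0,25],[0,0,0]],[-1,[0,5,30],[0,0,0]],[-1,[25,30,5],[0,0,-1.5]],[-1,[30,30,0],[0,0,-1.5]],[-1,[30,30,0],[0,0,-1.5]]]'; python3 -m jog '[[-1,[15,30,0],[0,0,-1.5]],[-1,[0,5,0],[0,0,0]],[-1,[0,0,0],[0,0,0]]]';  python3 - <<'E'
from h import *
import pickle
for n in ['wrist','top','side']:
    s=observe();c=get_calibration(n);im=grab_frame(n)[:,:,::-1];cv2.imwrite(f'pics/{n}5.png',im);pickle.dump((c,s),open(f'{n}5.pkl','wb'))
E
```

```text
time: 4.55
tcp_pos: [0.5574, -0.0396, 0.2847]
eef_rot: [[-0.055, 0.998, -0.01], [0.999, 0.055, 0.002], [0.002, -0.01, -1.0]]
force: [0.3, -0.2, -3.1]
opening: 0.151
time: 4.85
tcp_pos: [0.5746, 0.0009, 0.2799]
eef_rot: [[-0.032, 0.999, -0.015], [0.999, 0.032, 0.005], [0.005, -0.015, -1.0]]
force: [0.2, -0.3, -2.2]
opening: 0.157
```

View pics/wrist5.png

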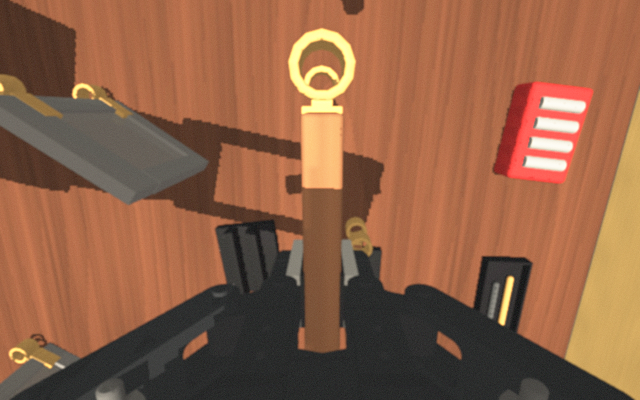

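View pics/top5.png

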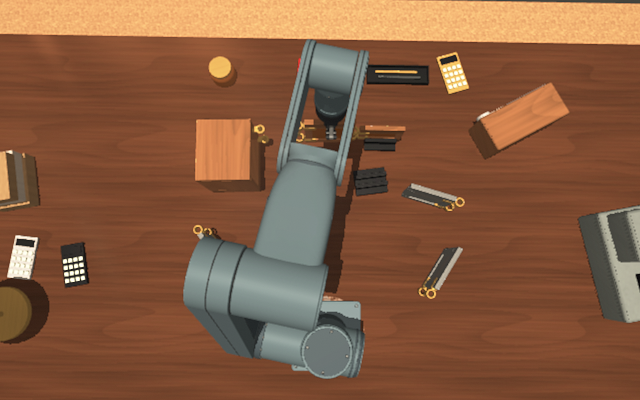

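View pics/side5.png

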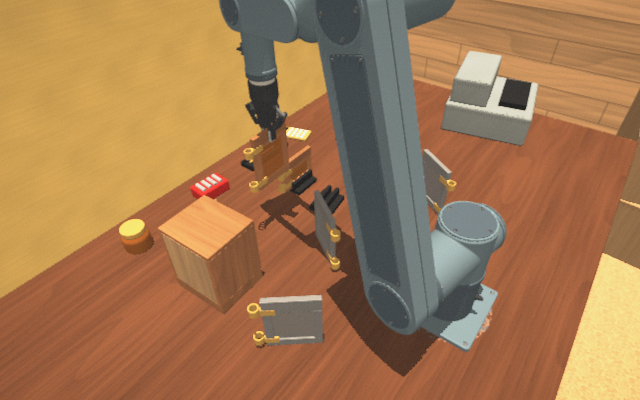

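```bash
python3 - <<'E'
from h import *
import pickle
t=cv2.imread('pics/top0.png');c=get_calibration('top')
f=lambda x,y:((x+.5)/5-.5+185,(y+.5)/5-.5+100)
for n,p,z in[('disc',(377,145),.16),('lowdisc',(393,198),.05),('FR far',(327,94),.215),('FR near',(324,402),.215),('BK far',(58,97),.215),('BK near',(52,402),.215)]:
    print(n,f(*p),onz(c,*f(*p),z))
# edge by Sobel subpixel
g=cv2.cvtColor(t,cv2.COLOR_BGR2GRAY).astype(float)
def edge(rows,u0,u1,ax):
    out=[]
    for r in rows:
        l=g[r,u0:u1] if ax==0 else g[u0:u1,r]
        d=np.abs(np.diff(l));i=d.argmax();
        w=d[max(0,i-1):i+2];out.append((r,u0+max(0,i-1)+.5+(w*np.arange(len(w))).sum()/w.sum()))
    return np.array(out)
e=edge(range(124,178,3),243,258,0);P=np.array([onz(c,u,v,.215) for v,u in e]);k=np.polyfit(P[:,0],P[:,1],1);print('front',k,np.degrees(np.arctan(k[0])),np.abs(np.polyval(k,P[:,0])-P[:,1]).max())
e=edge(range(124,178,3),188,202,0);P=np.array([onz(c,u,v,.215) for v,u in e]);k2=np.polyfit(P[:,0],P[:,1],1);print('back',k2)
e=edge(range(200,246,3),112,125,1);P=np.array([onz(c,u,v,.215) for u,v in e]);k3=np.polyfit(P[:,1],P[:,0],1);print('far',k3)
e=edge(range(200,246,3),174,187,1);P=np.array([onz(c,u,v,.215) for u,v in e]);k4=np.polyfit(P[:,1],P[:,0],1);print('near',k4)
for y in(.22,.3):print(np.polyval(k3,y),np.polyval(k4,y))
for x in(.45,.59):print(np.polyval(k,x),np.polyval(k2,x))
E
```

```text
disc (260.0, 128.6) [0.59615684 0.19846583 0.16      ]
lowdisc (263.2, 139.2) [0.59386102 0.20248116 0.05      ]
FR far (250.0, 118.4) [0.60914484 0.21965551 0.215     ]
FR near (249.4, 180.0) [0.43548655 0.21495226 0.215     ]
BK far (196.2, 119.0) [0.60498751 0.3688151  0.215     ]
BK near (195.0, 180.0) [0.43316189 0.36314125 0.215     ]
front [-0.02026811  0.22701387] -1.1611183044288245 0.007177604344615535
back [0.02400029 0.35459314]
far [-0.01733596  0.61169803]
near [-0.02771534  0.44392898]
0.6078841146895312 0.43783160165960944
0.606497237612842 0.4356143744117612
0.2178932179182931 0.3653932704591032
0.21505568222580476 0.3687533103960376
```

```bash
cat > sock.py <<'E'
from h import *
import sys
# socket axis (upper ring top centre) in tool frame from the wrist view
def ring(im):
    hsv=cv2.cvtColor(im,cv2.COLOR_BGR2HSV);b=cv2.inRange(hsv[20:100,280:365],(18,60,150),(36,255,255))
    cs,_=cv2.findContours(b,cv2.RETR_EXTERNAL,cv2.CHAIN_APPROX_NONE);k=max(cs,key=cv2.contourArea)[:,0]
    k=k[k[:,1]<k[:,1].min()+52]
    (u,v),r=cv2.minEnclosingCircle(k[k[:,1]<k[:,1].min()+45].astype(np.float32));return u+280,v+20,r
E
python3 - <<'E'
from sock import *
import pickle
c,s=pickle.load(open('wrist5.pkl','rb'))
u,v,r=ring(cv2.imread('pics/wrist5.png'));print(u,v,r)
p=onz(c,u,v,s['tcp_pos'][2]+.0095);R=s['eef_rot'];print(s['tcp_pos'],p,R.T@(p-s['tcp_pos']),np.degrees(np.arctan2(R[1,1],R[0,1])),R[:,2])
E
```

```text
321.5 61.58333206176758 33.50517654418945
[0.57455607 0.00088095 0.27993073] [0.5714707  0.08649278 0.28943073] [ 0.08571438 -0.00049094 -0.00905313] 1.8327939980675532 [-0.0154502   0.00464842 -0.99986983]
```

```bash
python3 -m jog '[[-1,[12,28,0],[-0.3,-0.9,-0.4]],[-1,[12,28,0],[0,0,0]],[-1,[0,0,-30],[0,0,0]],[-1,[0,0,-30],[0,0,0]],[-1,[0,0,0],[0,0,0]]]'; python3 -m jog '[[-1,[0,0,0],[0,0,0]]]'; python3 - <<'E'
from h import *
import pickle
for n in ['wrist']:
    s=observe();c=get_calibration(n);im=grab_frame(n)[:,:,::-1];cv2.imwrite(f'pics/{n}6.png',im);pickle.dump((c,s),open(f'{n}6.pkl','wb'))
E
```

```text
time: 5.5
tcp_pos: [0.598, 0.0494, 0.2212]
eef_rot: [[-0.013, 1.0, 0.005], [1.0, 0.013, -0.004], [-0.004, 0.005, -1.0]]
force: [0.3, -0.8, -2.0]
opening: 0.153
time: 5.6
tcp_pos: [0.598, 0.0483, 0.222]
eef_rot: [[-0.011, 1.0, 0.006], [1.0, 0.012, -0.004], [-0.004, 0.006, -1.0]]
force: [0.4, 0.8, -1.1]
opening: 0.148
```

View pics/wrist6.png

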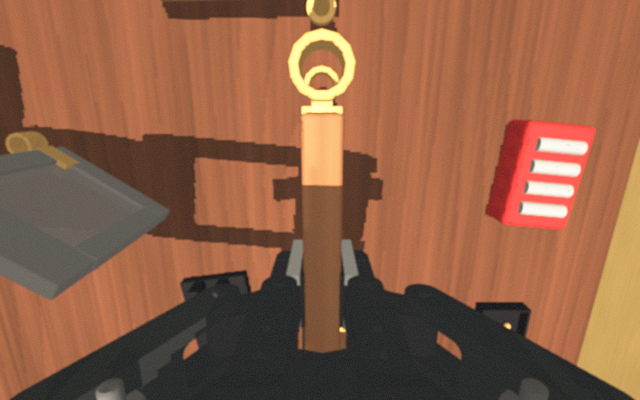

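```bash
python3 - <<'E'
from sock import *
import pickle
c,s=pickle.load(open('wrist6.pkl','rb'));im=cv2.imread('pics/wrist6.png')
print(ring(im),onz(c,321.5,10,.05),onz(c,321.5,61.6,s['tcp_pos'][2]+.0095),s['tcp_pos'])
cv2.imwrite('pics/w6z.png',cv2.resize(im[0:110,270:375],None,fx=5,fy=5,interpolation=cv2.INTER_CUBIC))
E
python3 -m jog '[[-1,[0,15,-2],[-0.2,0.3,0.6]],[-1,[0,15,0],[0,0,0]],[-1,[0,0,0],[0,0,0]]]'
python3 - <<'E'
from h import *
import pickle
for n in ['wrist']:
    s=observe();c=get_calibration(n);im=grab_frame(n)[:,:,::-1];cv2.imwrite(f'pics/{n}7.png',im);pickle.dump((c,s),open(f'{n}7.pkl','wb'))
cv2.imwrite('pics/w7z.png',cv2.resize(im[0:110,270:375],None,fx=5,fy=5,interpolation=cv2.INTER_CUBIC))
E
```

```text
(321.48387145996094, 61.58064651489258, 33.52125930786133) [0.59672761 0.1980807  0.05      ] [0.59640667 0.13393082 0.23151832] [0.59795088 0.04830323 0.22201832]
time: 5.95
tcp_pos: [0.5994, 0.079, 0.2239]
eef_rot: [[-0.02, 1.0, 0.006], [1.0, 0.02, -0.008], [-0.008, 0.005, -1.0]]
force: [0.4, -0.2, -1.8]
opening: 0.153
```

View pics/w7z.png

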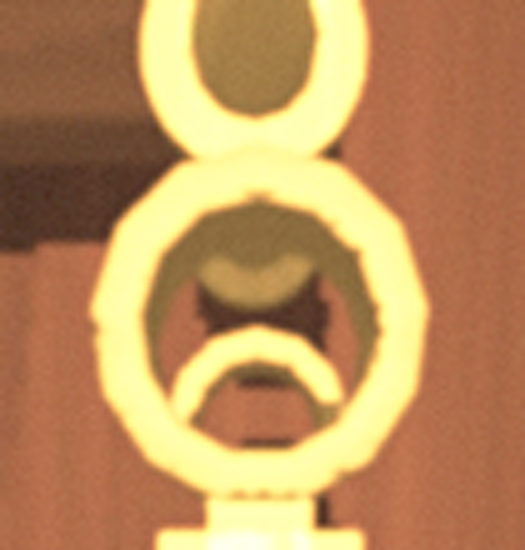

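```bash
python3 - <<'E'
from sock import *
import pickle
c,s=pickle.load(open('wrist7.pkl','rb'));im=cv2.imread('pics/wrist7.png')
f=lambda x,y:((x+.5)/5-.5+270,(y+.5)/5-.5)
L=onz(c,*f(138,40),.16);Rr=onz(c,*f(370,40),.16);B=onz(c,*f(254,157),.16);print(L,Rr,(L+Rr)/2,np.linalg.norm(L-Rr),B+[0,.0125,0])
u,v,r=ring(im);print(u,v,r, onz(c,321.5,61.6,s['tcp_pos'][2]+.0095),s['tcp_pos'],s['eef_rot'])
E
```

```text
[0.58323236 0.2013849  0.16      ] [0.60925736 0.20194001 0.16      ] [0.59624486 0.20166246 0.16      ] 0.026030920767741838 [0.59645907 0.20229241 0.16      ]
321.42918395996094 48.836910247802734 35.927490234375 [0.59716538 0.16458138 0.23341028] [0.5993984  0.07897696 0.22391028] [[-0.01958053  0.99979254  0.00560993]
 [ 0.99977622  0.01962453 -0.00789878]
 [-0.00800723  0.00545401 -0.99995307]]
```

```bash
python3 -m jog '[[-1,[0,15,-2],[0.4,0.3,0]],[-1,[0,15,0],[0,0,0]],[-1,[0,5,0],[0,0,0]],[-1,[0,0,0],[0,0,0]]]'
cat > look.py <<'E'
from sock import *
import pickle,sys
i=sys.argv[1]
s=observe();c=get_calibration('wrist');im=np.ascontiguousarray(grab_frame('wrist')[:,:,::-1]);cv2.imwrite(f'pics/wrist{i}.png',im);pickle.dump((c,s),open(f'wrist{i}.pkl','wb'))
cv2.imwrite(f'pics/w{i}z.png',cv2.resize(im[0:110,270:375],None,fx=5,fy=5,interpolation=cv2.INTER_CUBIC))
print('ring',onz(c,321.5,61.6,s['tcp_pos'][2]+.0095),s['tcp_pos'],s['eef_rot'][:,2],np.degrees(np.arctan2(s['eef_rot'][1,1],s['eef_rot'][0,1])),s['force'],s['torque'])
E
python3 look.py 8
```

```text
time: 6.4
tcp_pos: [0.5997, 0.1169, 0.2228]
eef_rot: [[-0.021, 1.0, 0.002], [1.0, 0.021, -0.001], [-0.001, 0.002, -1.0]]
force: [0.2, -0.2, -1.9]
opening: 0.151
ring [0.59738117 0.20255422 0.23225467] [0.59972128 0.1169191  0.22275467] [ 0.00178904 -0.00130794 -0.99999754] 1.205842484833625 [ 0.1541615  -0.24374758 -1.86303748] [-0.01187032 -0.02165406 -0.01770075]
```

View pics/w8z.png

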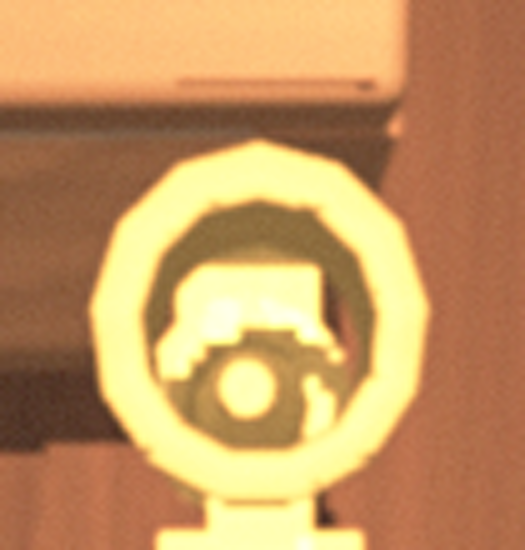

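```bash
python3 - <<'E'
from sock import *
import pickle
c,s=pickle.load(open('wrist8.pkl','rb'))
f=lambda x,y:((x+.5)/5-.5+270,(y+.5)/5-.5)
print('tip',onz(c,*f(246,388),.188))
z=s['tcp_pos'][2]+.0095
print('ring outer',onz(c,*f(260,320),z),'bore top',onz(c,*f(260,325),z))
for p in[(92,320),(428,320),(260,141),(260,498)]:print(onz(c,*f(*p),z))
E
```

```text
tip [0.59612173 0.20089692 0.188     ]
ring outer [0.59743361 0.20185508 0.23225467] bore top [0.597441   0.20150428 0.23225467]
[0.58475305 0.20158193 0.23225467]
[0.61012063 0.20212836 0.23225467]
[0.59717635 0.21406374 0.23225467]
[0.59770404 0.18902094 0.23225467]
```

The pin tip shows through the bore at crop (246,388). The socket axis is within 1.5 mm of it, so I'll correct that and lower.

```bash
python3 -m jog '[[-1,[-1.5,-1,-8],[0.1,0.1,0]],[-1,[0,0,-8],[0,0,0]],[-1,[0,0,-8],[0,0,0]],[-1,[0,0,0],[0,0,0]]]'
python3 look.py 9
```

```text
time: 6.85
tcp_pos: [0.5976, 0.1144, 0.1959]
eef_rot: [[-0.02, 1.0, -0.002], [1.0, 0.02, -0.0], [-0.0, -0.002, -1.0]]
force: [1.0, -0.7, -1.7]
opening: 0.152
ring [0.59537323 0.1999966  0.205395  ] [0.59757579 0.11438157 0.195895  ] [-1.57080202e-03 -3.43596364e-04 -9.99998707e-01] 1.1495879622439211 [ 1.00193907 -0.68828087 -1.71495253] [-0.02972446  0.05043996 -0.02007933]
```

View pics/w9z.png

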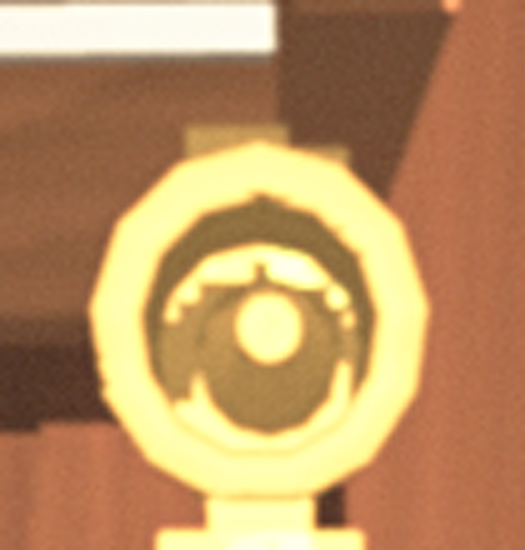

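```bash
python3 - <<'E'
from sock import *
import pickle
c,s=pickle.load(open('wrist9.pkl','rb'))
f=lambda x,y:((x+.5)/5-.5+270,(y+.5)/5-.5)
print('tip',onz(c,*f(269,328),.188))
z=s['tcp_pos'][2]+.0095
print('ring outer',onz(c,*f(260,320),z))
E
python3 -m jog '[[-1,[0.7,0.5,-5],[0,-0.1,0]],[-1,[0,0,-5],[0,0,0]],[-1,[0,0,0],[0,0,0]]]'; python3 look.py 10
```

```text
tip [0.59614478 0.20085832 0.188     ]
ring outer [0.59542497 0.19929673 0.205395  ]
time: 7.2
tcp_pos: [0.5991, 0.1144, 0.1859]
eef_rot: [[-0.019, 1.0, 0.002], [1.0, 0.019, -0.0], [-0.0, 0.002, -1.0]]
force: [0.3, 1.6, -3.3]
opening: 0.157
ring [0.59687299 0.20003314 0.19541261] [0.59908383 0.11441698 0.18591261] [ 1.82869173e-03 -3.73642740e-04 -9.99998258e-01] 1.10071114037046 [ 0.25423103  1.58856324 -3.2899891 ] [ 0.03424583 -0.0653548  -0.03005481]
```

```bash
python3 -m jog '[[-1,[-0.5,1,-4],[0,0.1,0]],[-1,[0,0,-3],[0,0,0]],[-1,[0,0,0],[0,0,0]]]'; python3 look.py 11
```

```text
time: 7.55
tcp_pos: [0.599, 0.1156, 0.1792]
eef_rot: [[-0.019, 1.0, 0.001], [1.0, 0.019, -0.0], [-0.0, 0.001, -1.0]]
force: [0.5, 0.1, -1.8]
opening: 0.156
ring [0.59680806 0.20122263 0.18870998] [0.59900575 0.11560234 0.17920998] [ 1.43253076e-03 -3.41259143e-04 -9.99998916e-01] 1.1084937957062502 [ 0.45131964  0.12334197 -1.8353695 ] [-0.0142468   0.02105309 -0.02403149]
```

View pics/w11z.png

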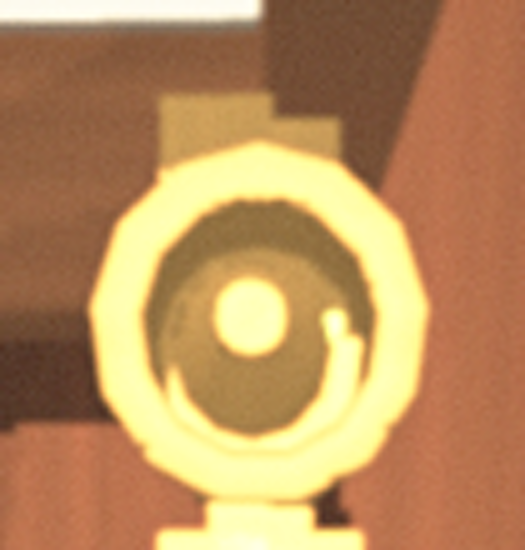

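```bash
python3 -m jog '[[-1,[-0.6,0,-3],[0,0.1,0]],[-1,[0,0,-3],[0,0,0]],[-1,[0,0,0],[0,0,0]]]'; python3 -m jog '[[-1,[0,0,-2],[0,0,0]],[-1,[0,0,0],[0,0,0]]]'; python3 look.py 12
```

```text
time: 7.9
tcp_pos: [0.5985, 0.1157, 0.1732]
eef_rot: [[-0.02, 1.0, 0.0], [1.0, 0.02, -0.0], [-0.0, 0.0, -1.0]]
force: [-0.5, 0.3, -2.3]
opening: 0.155
time: 8.1
tcp_pos: [0.5991, 0.1156, 0.1722]
eef_rot: [[-0.02, 1.0, 0.002], [1.0, 0.02, -0.0], [-0.0, 0.002, -1.0]]
force: [-0.7, 0.9, -2.2]
opening: 0.155
ring [0.59693385 0.20122173 0.18171088] [0.59912297 0.11561526 0.17221088] [ 2.08387636e-03 -3.12192014e-04 -9.99997780e-01] 1.1188059903577783 [-0.71769916  0.88904486 -2.21726705] [ 0.10453549  0.09167885 -0.02377862]
```

View pics/w12z.png

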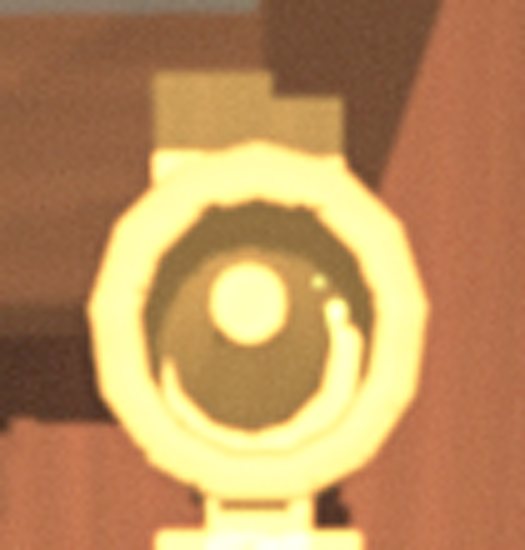

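```bash
python3 -m jog '[[-1,[-0.8,0,-2],[0,0.1,0]],[-1,[0,0,-1],[0,0,0]],[-1,[0,0,0],[0,0,0]]]'; python3 -m jog '[[-1,[0,0,-1.5],[0,0,0]],[-1,[0,0,0],[0,0,0]]]'
```

```text
time: 8.45
tcp_pos: [0.5993, 0.1156, 0.1722]
eef_rot: [[-0.02, 1.0, 0.004], [1.0, 0.02, -0.0], [-0.0, 0.004, -1.0]]
force: [0.0, 0.3, -1.4]
opening: 0.156
time: 8.65
tcp_pos: [0.5996, 0.1155, 0.1721]
eef_rot: [[-0.02, 1.0, 0.006], [1.0, 0.02, -0.0], [-0.0, 0.006, -1.0]]
force: [-1.2, 0.3, 0.7]
opening: 0.154
```

```bash
python3 -m jog '[[-1,[-0.5,0,-4],[0,0.3,0]],[-1,[0,0,-4],[0,0,0]]]'; python3 look.py 13; python3 - <<'E'
from h import *
cv2.imwrite('pics/side13.png',cv2.resize(grab_frame('side')[100:300,140:340,::-1],None,fx=3,fy=3,interpolation=cv2.INTER_CUBIC))
E
```

```text
time: 8.85
tcp_pos: [0.601, 0.1147, 0.1706]
eef_rot: [[-0.021, 1.0, 0.008], [1.0, 0.021, -0.002], [-0.002, 0.008, -1.0]]
force: [-10.0, -1.6, 29.4]
opening: 0.154
ring [0.5986437  0.20032223 0.18010557] [0.60104635 0.11471896 0.17060557] [ 0.00826023 -0.00194008 -0.999964  ] 1.2207920549889626 [-10.04167807  -1.55144174  29.37935881] [0.64992569 2.48525378 0.74155792]
```

View pics/w13z.png

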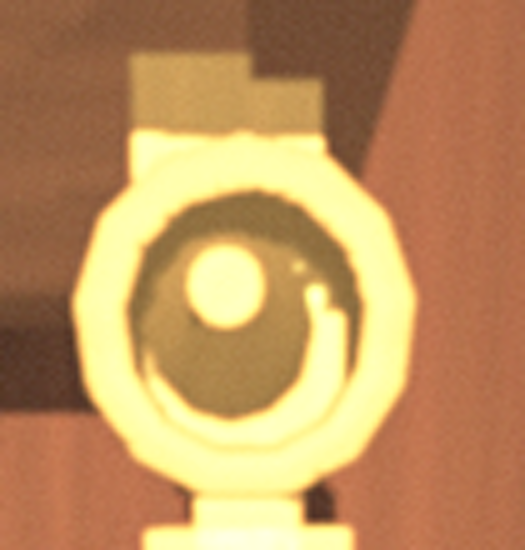

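View pics/side13.png

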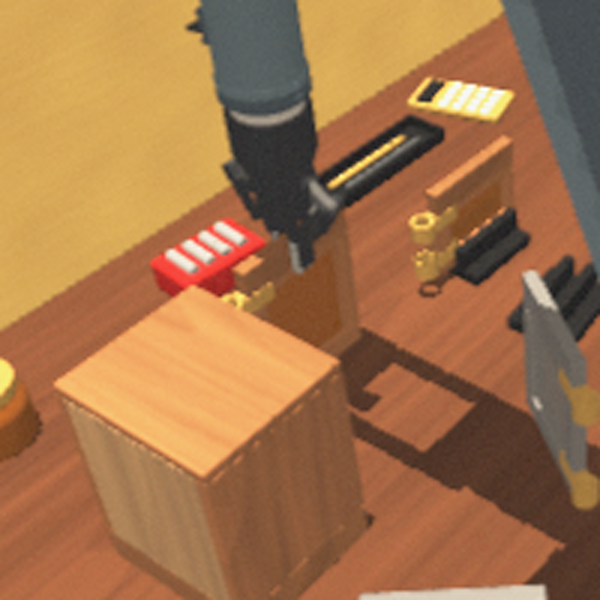

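The downward motion stopped hard at TCP z ≈ 0.171–0.172, and home was predicted at 0.1725. I'll relax the push, then check that the door is seated before letting go.

```bash
python3 -m jog '[[-1,[-1,0.8,1],[0.1,0.4,0]],[-1,[-0.5,0,0],[0,0.1,0]],[-1,[0,0,0],[0,0,0]]]'; python3 look.py 14; python3 -m jog '[[-0.6,[0,0,0],[0,0,0]],[-0.4,[0,0,0],[0,0,0]],[-0.2,[0,0,0],[0,0,0]],[-0.2,[0,0,0],[0,0,0]]]' 20;python3 look.py 15
```

```text
time: 9.25
tcp_pos: [0.5993, 0.1154, 0.1718]
eef_rot: [[-0.022, 1.0, 0.0], [1.0, 0.022, -0.001], [-0.001, 0.0, -1.0]]
force: [0.1, 0.3, -2.6]
opening: 0.152
ring [0.59698696 0.20102767 0.18134191] [0.59931617 0.11543597 0.17184191] [ 2.34815321e-04 -7.01567951e-04 -9.99999726e-01] 1.2320764772774595 [ 0.05178922  0.31416613 -2.59080426] [ 0.01930937 -0.0360669   0.01696989]
time: 9.7
tcp_pos: [0.5997, 0.1153, 0.1704]
eef_rot: [[-0.021, 1.0, -0.001], [1.0, 0.021, -0.001], [-0.001, -0.001, -1.0]]
force: [-0.8, -0.3, -0.1]
opening: 0.397
ring [0.59736103 0.20090572 0.17991748] [0.5996568  0.11528843 0.17041748] [-6.87052116e-04 -8.84704866e-04 -9.99999373e-01] 1.2177572104303604 [-0.81085184 -0.27893057 -0.11893375] [ 0.00295635 -0.00196585  0.00188254]
```

View pics/wrist15.png

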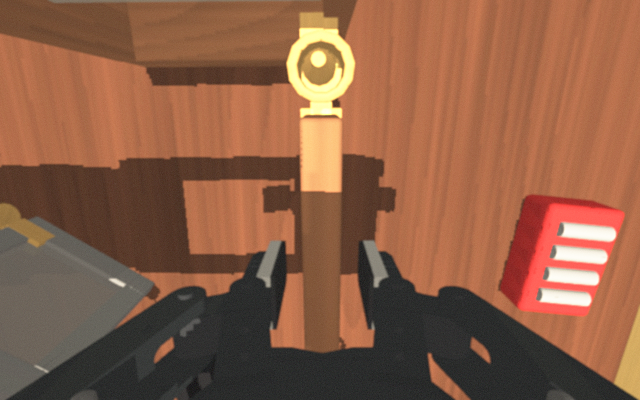

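Door is released and standing, ring at (321,66) with the pin tip inside it. Retracting straight up, then taking a clear look.

```bash
python3 -m jog '[[-0.2,[0,0,15],[0,0,0]],[-0.2,[0,0,25],[0,0,0]],[-0.2,[0,0,35],[0,0,0]],[-0.2,[0,-10,40],[0,0,0]],[0,[0,-35,20],[0,0,0]]]'; python3 -m jog '[[0,[0,-30,0],[0,0,0]],[0,[0,0,0],[0,0,0]]]'; python3 look.py 16; python3 - <<'E'
from h import *
cv2.imwrite('pics/side16.png',cv2.resize(grab_frame('side')[130:300,140:340,::-1],None,fx=3.5,fy=3.5,interpolation=cv2.INTER_CUBIC))
cv2.imwrite('pics/top16.png',grab_frame('top')[:,:,::-1])
E
```

```text
time: 10.25
tcp_pos: [0.5962, 0.0731, 0.3053]
eef_rot: [[-0.026, 1.0, -0.01], [1.0, 0.026, 0.001], [0.001, -0.01, -1.0]]
force: [1.2, -0.4, 0.4]
opening: 0.499
time: 10.45
tcp_pos: [0.598, 0.0391, 0.3104]
eef_rot: [[-0.024, 1.0, -0.001], [1.0, 0.024, -0.002], [-0.002, -0.001, -1.0]]
force: [-0.2, -0.0, 0.2]
opening: 0.501
ring [0.59545591 0.12469433 0.31992918] [0.59803129 0.03908579 0.31042918] [-0.00136449 -0.00229762 -0.99999643] 1.40018212993982 [-0.21589974 -0.04642816  0.17802953] [-0.00454222  0.02557935 -0.01864998]
```

View pics/wrist16.png

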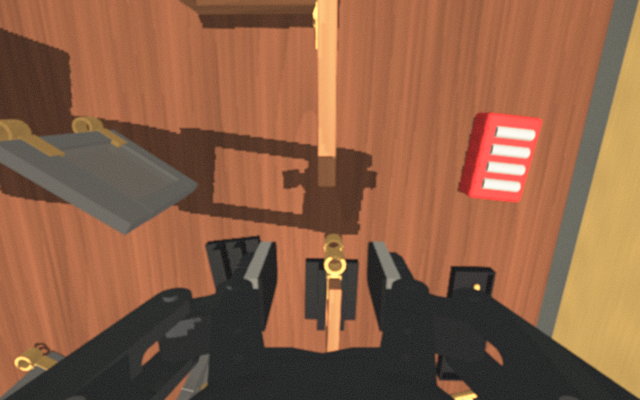

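View pics/side16.png

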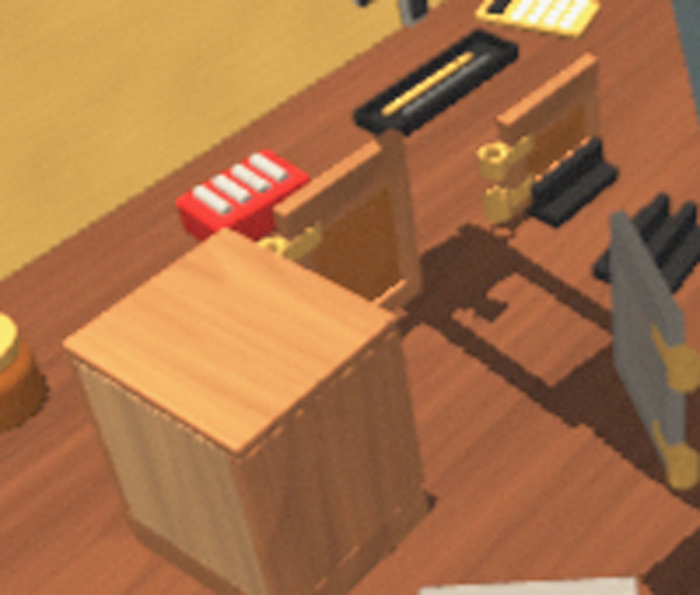

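View pics/top16.png

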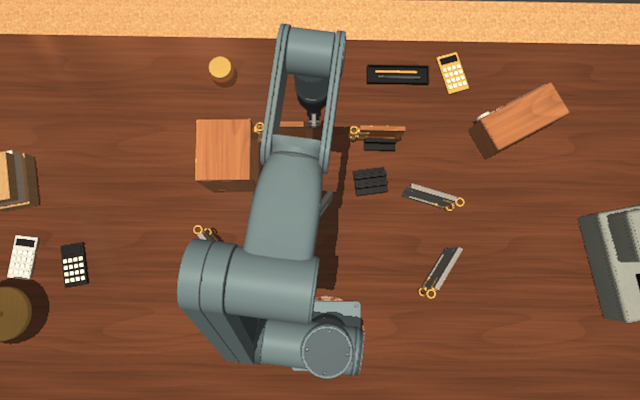

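```bash
python3 - <<'E'
from h import *
import pickle
c,s=pickle.load(open('wrist16.pkl','rb'));cs=get_calibration('side')
def tri(a,b):
    (o1,d1),(o2,d2)=a,b;t=np.linalg.lstsq(np.stack([d1,-d2],1),o2-o1,rcond=None)[0];p,q=o1+t[0]*d1,o2+t[1]*d2;return (p+q)/2,np.linalg.norm(p-q)
for v in(158,185):
  print(v,onz(c,327,v,.208))
print('end px in side if home', proj(cs,onz(c,327,185,.208)),'5mm high',proj(cs,onz(c,327,185,.213)))
print(tri(ray(c,327,185),ray(cs,140+(383+.5)/3.5-.5,130+(137+.5)/3.5-.5)))
w=cv2.imread('pics/wrist16.png');cv2.imwrite('pics/w16z.png',cv2.resize(w[0:210,280:370],None,fx=4,fy=2.8,interpolation=cv2.INTER_CUBIC))
E
```

```text
158 [0.6007434  0.07190836 0.208     ]
185 [0.60134669 0.05105642 0.208     ]
end px in side if home [252.05854745 166.0677204 ] 5mm high [251.58497422 164.84931627]
(array([0.6043357 , 0.05413262, 0.20132714]), np.float64(0.010681626242769422))
```

View pics/w16z.png

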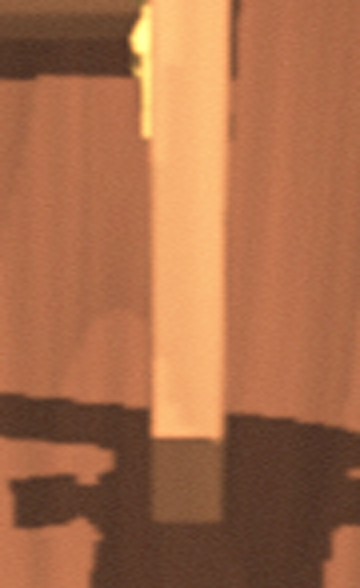

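The door end comes out at y = 0.051, exactly 150 mm from the pintle. I'll tilt the wrist camera for an oblique view of the hinges to confirm seating.

```bash
python3 -m jog '[[0,[-40,15,5],[0,0,0]],[0,[-35,15,0],[0,-8,0]],[0,[-35,15,0],[0,-8,0]],[0,[-35,15,0],[0,-8,0]],[0,[-30,10,0],[0,-8,0]]]'; python3 -m jog '[[0,[0,0,0],[0,-6,0]],[0,[0,0,0],[0,0,0]]]'; python3 look.py 17
```

```text
time: 11.1
tcp_pos: [0.4227, 0.117, 0.3067]
eef_rot: [[-0.025, 0.845, 0.534], [1.0, 0.026, 0.007], [-0.008, 0.534, -0.845]]
force: [0.4, 0.8, 0.7]
opening: 0.498
time: 11.3
tcp_pos: [0.4135, 0.1208, 0.3023]
eef_rot: [[-0.032, 0.783, 0.621], [0.999, 0.03, 0.013], [-0.009, 0.621, -0.784]]
force: [-0.5, -0.7, 0.7]
opening: 0.502
ring [0.40128995 0.20566182 0.31176376] [0.41346393 0.12080436 0.30226376] [ 0.6209837   0.01282571 -0.78371854] 2.215283496381131 [-0.4796103  -0.65303322  0.67292574] [-0.05235305  0.27846172  0.00389351]
```

View pics/wrist17.png

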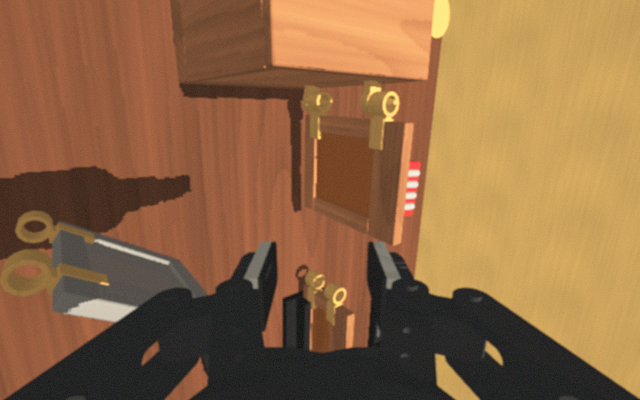

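```bash
python3 - <<'E'
from h import *
import pickle
c,s=pickle.load(open('wrist17.pkl','rb'))
w=cv2.imread('pics/wrist17.png');x0,y0,k=290,75,6
b=cv2.resize(w[75:165,290:420],None,fx=k,fy=k,interpolation=cv2.INTER_CUBIC)
for z,col in((.05,(255,0,0)),(.04,(255,255,0)),(.072,(0,255,0)),(.16,(255,0,0)),(.15,(255,255,0)),(.182,(0,255,0)),(.188,(0,0,255))):
    p=(proj(c,[.5961,.2009,z])-[x0,y0]+.5)*k
    cv2.circle(b,tuple(int(i) for i in p),3,col,-1);print(z,p.round(1))
cv2.imwrite('pics/w17z.png',b)
E
```

```text
0.05 [146.4 170.2]
0.04 [119.8 170.5]
0.072 [208.1 169.7]
0.16 [513.  166.8]
0.15 [472.7 167.1]
0.182 [608.  165.8]
0.188 [635.6 165.6]
```

View pics/w17z.png

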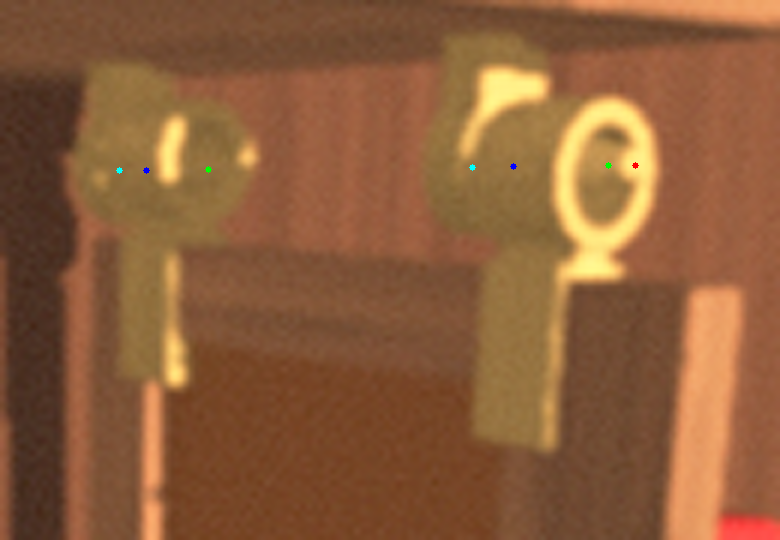

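The ring sits at crop (606,175), against (608,166) predicted for fully home. Pin tips protrude above both sockets, and no gap shows over the shoulders. Handing in.

```bash
python3 -m jog '[[0,[0,0,0],[0,0,0]]]'; python3 -c "
from cell import *
print(close_job())"
```

```text
time: 11.45
tcp_pos: [0.4158, 0.121, 0.3048]
eef_rot: [[-0.032, 0.784, 0.62], [0.999, 0.03, 0.013], [-0.008, 0.62, -0.784]]
force: [0.3, 0.2, 0.5]
opening: 0.506
the job is handed in; nothing more can be done
None
```

The taller door is hanging open on both pintles, released, with the arm clear. I handed the job in at about 11.5 s. I lifted the door from its stand, brought it in level about 50 mm above the lower shoulder, and lowered it to a firm stop.

**Checks that agreed:**
- **Height:** the stop came within about 1 mm of the predicted height. An oblique wrist picture after letting go shows the upper socket where it should be when fully home.
- **Pins:** the tips show above both sockets, and there is no visible gap at the shoulders.
- **Door position:** the far edge of the door measures 150 mm from the hinge axis, square to the cabinet front.
- **Shorter door:** it still stands in its own stand.

**Checks that were off or rough:**
- **Seating push:** I pressed down on purpose to confirm the stop. It briefly reached about 29 N down and 10 N sideways, against the 120 N wrist limit, and I relaxed it before letting go.
- **Side-and-wrist height check:** this put the door's top edge about 7 mm lower than the 208 mm expected. The two sight lines missed each other by 11 mm, so I did not rely on it.

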